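# Close the blower's service cover crosswise

## Robot

A 6-joint arm with a two-finger parallel gripper is mounted at the origin on the work surface. World frame = base frame: x ahead of the robot, y to its left, z up, the work surface at z = 0. Lengths are in m, angles in rad, forces in N, time in s.
With the tool pointing down it reaches from about 0.275 to 0.85 m from the base axis. Payload 19 kg.
Tool frame: the origin (TCP) lies between the finger pads; the fingertips stand 19 mm ahead of it and the grasp point (between the pads) is the TCP; z points along the fingers, y is the line along which they close (so a half turn about z gives the same grasp; the last joint's range is limited). The gripper opens to 85 mm and grips with 20 to 120 N. Pads are 22 mm wide; open, the fingers measure 114 mm over their backs; the gripper's body (76 mm by 85 mm) begins 54 mm behind the grasp point. The pads swing forward as they close: fully open they stand 13 mm farther back than shut.
Start: joints at [0.988, 0.15, 1.437, -0, 1.554, -0.134], TCP at [0.249, 0.518, 0.227] pointing down, gripper open.
Joint ranges: [-2.8, 2.8], [-0.68, 2.1], [0.12, 2.68], [-1.39, 4.53], [0.16, 2.79], [-2.81, 2.81]. Speed limits (rad/s): [1.89, 1.89, 2.22, 3.01, 3.01, 3.01].

## Interface

Orientations are given as a rotation vector (axis times angle).
In Python, from station import r, vision gives the robot as it stands.
- The arm moves only by the shell command python3 -m crank 'ROWS' [FORCE]. ROWS is JSON, a list that holds one entry, the list of rows, each a list of 5 numbers: the opening, from 0 (shut) to 1 (fully open), then the shift along the world's x, y, z in m, then the turn about the world's z in rad. In form: [[[claw, tx, ty, tz, spin], ...]]. A call has 1 to 8 rows; each row is the pose to reach, as a shift and turn from the pose commanded when the call began; what a row does not reach only later rows make up. A row lasts 1/8 s, in which the tool goes at most 62.5 mm and 10.7 degrees, less where a joint would pass 70% of its speed; a pose out of reach is approached as far as the arm can. A call with a gripper value outside its range is refused whole. The fingers move at their own pace and stop on an object; FORCE is the grip in N (left out, the last holds). Time passes only in rows, so rows that repeat a pose let the fingers close. It gives the time, the measured TCP pose, the force, the opening and the grip force at its end, in the units of the state.
- r.state(): the state, without advancing time (a new reading comes with each control period).
- vision.read_camera(name): name is "side" or "top"; returns a dict with "frame" (420x560x3 uint8, red, green, blue), "z_map" (420x560 float32, m along the optical axis (not along the pixel's ray), 0 where there is no reading), "mtx" (3x3 intrinsics, pixels), "D" ([k1, k2, p1, p2, k3] as OpenCV has them; the pictures are not rectified), "world_to_cam" (4x4, takes a point from world to camera coordinates). Camera axes: x right, y up, looking along -z (the intrinsics and any distortion apply to the point x, -y, -z); pixel columns grow to the right and rows downward; lengths in m; the calibration is good to about 2 mm. A picture is of the moment at which its call begins.
- r.hand_in(): hands the job in; it is judged then, once.
The state is a dict: "t": time; "q": joint angles; "joint_velocities": joint speeds; "effort": joint torques, N m; "tcp_pos": TCP position; "eef_rot": TCP orientation; "force": force on the tool from outside, world axes, zero at the start; "torque": the same for the moment, N m; "finger_gap": opening from 0.0 (shut) to 1.0 (fully open); "finger_force": force on a finger pad.
Only numpy, scipy, OpenCV 4.12 (cv2) and the standard library are available. Lean on these libraries where they do the work, as an engineer would, in place of code of your own. Each camera call takes 0.05 s, during which the arm holds its last target. There are 200 camera calls.

## Task

Tighten the four black wing knobs on the blower's round service cover so that the gasket is pulled down evenly: working crosswise (one knob, then the one opposite, then the other two), first turn each one clockwise only until it is snug, and when all four are snug go round crosswise again and bring each to full tightness by feel, without over-tightening any. Leave the knobs alone at the end and do not disturb the other things on the bench.

Things in the scene. Friction and masses are not known exactly. Their poses are not given: they have to be found in the camera images.
- blower: centrifugal blower lying on its back, fixed to the bench: grey snail-shaped sheet-steel casing 310 mm across, 112 mm high, with an outlet duct (115 wide, 100 high) to its +y side ending 235 mm from the origin. Origin on the bench straight below the cover's centre, z up. The studs of knobs a, b, c, d stand 70 mm from the centre at 45, 135, 225, 315 degrees in this frame
- cover: round aluminium service cover, 190 mm across, 6 mm thick, on a thin rubber gasket on the casing. Origin at the centre of its underside, 121 mm above the bench (top face 127 mm). Low dome in the middle, 10 mm high, 72 mm across. It sinks too little to be seen
- knob_a: black plastic wing knob, opposite knob c: round foot 32 mm across, above it a flat grip bar 44 mm long (x axis), 12 mm thick (y axis), 21 mm tall, from 17 to 38 mm above the cover. Origin on the cover's top face on the stud's axis, z up. Clockwise from above tightens; its height does not change. It stays where it is left when released
- knob_b: wing knob like a, opposite knob d. All four start loose and turn with a steady lock-thread drag of 0.36 N m (it holds the knob in either direction, so a torque read at rest may be off by it, and may then show only part of a rise). The turn needed before the foot bears on the cover differs from knob to knob, 0.25 to 0.85 rad, and cannot be seen; from there the torque grows above the drag by 0.4 N m per rad
- knob_c: wing knob like a, opposite knob a. For all four: snug is 0.05 to 0.14 N m above the loose drag (the foot then bears on the cover with 5 to 14 N); full tightness is 0.20 to 0.32 N m above the drag (20 to 32 N), about 0.4 rad beyond snug. More than 0.34 above the drag is over-tight, and at 0.45 the gasket is crushed
- knob_d: wing knob like a, opposite knob b. A knob can be gripped from above by its bar; turning it takes up to 0.7 N m
- knob_a_grip (a point): middle of knob a's grip bar, on its axis, 28 mm above the cover; x along the bar, z up
- knob_b_grip (a point): middle of knob b's grip bar, on its axis, 28 mm above the cover; x along the bar, z up
- knob_c_grip (a point): middle of knob c's grip bar, on its axis, 28 mm above the cover; x along the bar, z up
- knob_d_grip (a point): middle of knob d's grip bar, on its axis, 28 mm above the cover; x along the bar, z up
- tape_roll: roll of black tape, 54 mm across and 18 mm high, lying flat on the blower's outlet duct. Leave it where it is
- multimeter: yellow multimeter, 170 x 85 x 42 mm, lying face up on the bench. Leave it where it is
- ir_thermometer: yellow pistol-shaped thermometer, about 150 x 120 x 50 mm, lying on its side. Leave it where it is
- screwdriver: screwdriver with a red handle lying on the bench. Leave it where it is
- spare_knob: loose black wing knob like the four on the cover, lying on the bench; not used. Leave it where it is
- capacitor: aluminium can capacitor, 48 mm across, 85 mm tall, standing on the bench. Leave it where it is
- marker: blue marker pen, 130 mm long, lying on the bench. Leave it where it is

How it is judged:
By the outcome, as a careful person would: the job done as asked, in the order asked, and still so for the second after the job is handed in, with the robot touching nothing.
It also fails if it takes over 72 s, if anything falls off the work surface, if the arm or the gripper's body presses on something with over 40 N, if the wrist force passes 120 N, or if a joint passes its speed limit or range.

## Working session

There is one attempt and no reset: what is moved stays moved. The work goes in short steps, Python scripts to look and compute and a shell command to move; the robot and the scene stay as the last step left them, time stands still between calls to the robot, and variables do not carry over. Pictures are saved under pics/ and viewed, at most 10 in all, crops included, and the job is handed in when it is done.

```bash
mkdir -p pics; cat > h.py <<'E'
import numpy as np,cv2
from station import r,vision
def save(c,n,box=None,s=1):
    d=vision.read_camera(c);im=d["frame"]
    np.savez('/tmp/'+c+'.npz',**{k:np.array(v) for k,v in d.items()})
    if box: x0,y0,x1,y1=box; im=im[y0:y1,x0:x1]
    im=cv2.resize(im,None,fx=s,fy=s,interpolation=cv2.INTER_CUBIC)
    cv2.imwrite('pics/'+n,im[:,:,::-1]); return d
def ray(d,px):
    u=cv2.undistortPoints(np.array(px,float).reshape(-1,1,2),d["mtx"],d["D"]).reshape(-1,2)
    v=np.c_[u[:,0],-u[:,1],-np.ones(len(u))]
    W=np.linalg.inv(d["world_to_cam"]); return W[:3,3],v@W[:3,:3].T
def atz(d,px,z):
    o,v=ray(d,px); return o+v*((z-o[2])/v[:,2])[:,None]
E
python3 -c "
from h import *
save('top','t0.png');save('side','s0.png');s=r.state();print({k:np.round(v,3) for k,v in s.items()})"
```

```text
{'t': np.float64(0.1), 'q': array([ 0.988,  0.151,  1.438,  0.   ,  1.554, -0.134]), 'joint_velocities': array([-0.002, -0.001, -0.003, -0.001, -0.   , -0.   ]), 'effort': array([ 6.0000e-03, -7.1438e+01, -5.7180e+01, -0.0000e+00,  7.0000e-03,
        0.0000e+00]), 'tcp_pos': array([0.249, 0.518, 0.227]), 'eef_rot': array([-6.990e-01, -3.062e+00,  2.000e-03]), 'force': array([ 0.481,  0.799, -0.744]), 'torque': array([0.032, 0.06 , 0.012]), 'finger_force': np.float64(0.0), 'finger_gap': np.float64(1.0)}
```

View pics/t0.png

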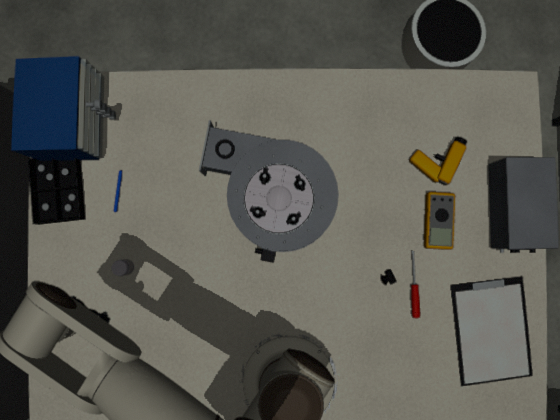

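View pics/s0.png

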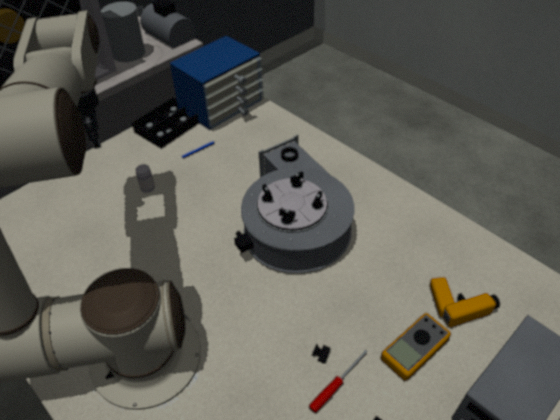

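The top view shows the cover around (279,198), with knobs near (264,176), (300,183), (293,218) and (259,211), and the tape roll at (225,149). I'll enlarge that area.

```bash
python3 -c "
from h import *
d=save('top','t1.png',(234,153,324,243),6.6)
px=[(279,198),(264,176),(300,183),(293,218),(259,211),(225,149),(279,70)]
print(atz(d,px,.127).round(4)); o,_=ray(d,px);print(o)
z=d['z_map'];print([z[y,x] for x,y in px])
im=d['frame'].astype(int);m=((im.min(2)>125)&(np.indices(z.shape)[1]>235)&(np.indices(z.shape)[1]<320)&(np.indices(z.shape)[0]>155)&(np.indices(z.shape)[0]<242)).astype('uint8')
c=max(cv2.findContours(m,0,1)[0],key=cv2.contourArea);p=atz(d,c.reshape(-1,2),.127)[:,:2]
print(cv2.minEnclosingCircle(p.astype('f4')),cv2.fitEllipse((p*1e3).astype('f4')))
"
```

```text
[[ 0.5377  0.0261  0.127 ]
 [ 0.5994  0.0674  0.127 ]
 [ 0.5792 -0.0326  0.127 ]
 [ 0.4819 -0.0123  0.127 ]
 [ 0.502   0.0817  0.127 ]
 [ 0.6763  0.1761  0.127 ]
 [ 0.9023  0.0234  0.127 ]]
[0.41362205 0.03508626 1.6343991 ]
[np.float32(1.5090615), np.float32(1.4781733), np.float32(1.471713), np.float32(1.4718332), np.float32(1.4710447), np.float32(1.5404303), np.float32(1.6654006)]
((0.45311200618743896, 0.023895345628261566), 0.003191703697666526) ((453.11456298828125, 24.279617309570312), (2.7657971382141113, 832.9031982421875), 179.62271118164062)
```

View pics/t1.png

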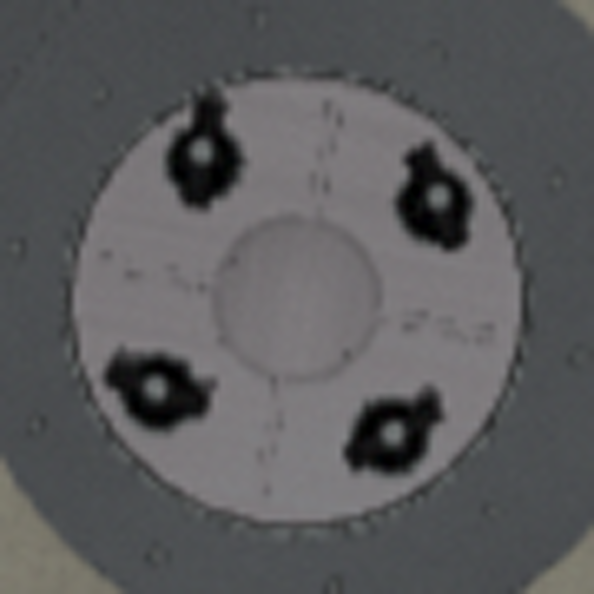

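Cover centre is at crop (296,300), radius about 222. Stud dots are at (202,150), (438,198), (155,390) and (393,432), with every bar visible. Next I'll get the bar angles from the raised pixels in the depth map.

```bash
python3 -c "
from h import *
d=dict(np.load('/tmp/top.npz'))
cr=lambda p:[234+(p[0]+.5)/6.6-.5,153+(p[1]+.5)/6.6-.5]
C=atz(d,[cr((296.5,300))],.127)[0];E=atz(d,[cr((73,300)),cr((520,300)),cr((297,78)),cr((297,522))],.127)
print('C',C,np.linalg.norm(E[0]-E[1]),np.linalg.norm(E[2]-E[3]))
z=d['z_map'];v,u=np.mgrid[153:243,234:324];u=u.ravel();v=v.ravel()
o,R=ray(d,np.c_[u,v]);P=o+R*z[v,u][:,None]
h=P[:,2];print('cover h',np.median(h[np.linalg.norm(P[:,:2]-C[:2],axis=1)<90]))
ends={'a':((208,92),(202,207)),'b':((113,360),(207,398)),'c':((432,395),(353,464)),'d':((420,150),(456,247))}
dots={'a':(202,150),'b':(155,390),'c':(393,432),'d':(438,198)}
Q=[]
for k in 'abcd':
  t=atz(d,[cr(dots[k])],.165)[0,:2];rel=t-C[:2]
  Q.append(t)
  m=(np.linalg.norm(P[:,:2]-t,axis=1)<27)&(np.linalg.norm(P[:,:2]-t,axis=1)<.027)&(h>.150)
  p=P[m,:2];e=atz(d,[cr(x) for x in ends[k]],.165)[:,:2]
  rect=cv2.minAreaRect((p*1e3).astype('f4'));w,V=np.linalg.eigh(np.cov(p.T))
  print(k,t.round(4),'r',np.linalg.norm(rel).round(4),np.degrees(np.arctan2(*rel[::-1])).round(1),'n',m.sum(),'mean',p.mean(0).round(4),rect,'pca',np.degrees(np.arctan2(V[1,1],V[0,1])).round(1),w**.5,'ends',np.degrees(np.arctan2(*(e[0]-e[1])[::-1])).round(1),np.linalg.norm(e[0]-e[1]).round(3),e.mean(0).round(4))
print('mean of dots',np.mean(Q,0))
"
```

```text
C [0.53766597 0.02746416 0.127     ] 0.1880041619019372 0.18735064612287014
cover h 0.11849185984498223
a [0.5967 0.0661] r 0.0705 33.2 n 75 mean [0.5966 0.0657] ((596.2242431640625, 65.30089569091797), (13.421602249145508, 42.19091796875), 89.0445785522461) pca 172.6 [0.00371816 0.01252147] ends -3.3 0.048 [0.5969 0.0648]
b [0.498  0.0858] r 0.0706 124.2 n 72 mean [0.499 0.085] ((499.09954833984375, 85.13492584228516), (43.228477478027344, 11.222935676574707), 70.88041687011719) pca 71.2 [0.0034382  0.01277301] ends 67.6 0.042 [0.5025 0.0838]
c [ 0.4801 -0.0114] r 0.0694 -145.9 n 73 mean [ 0.4801 -0.0112] ((481.06219482421875, -10.8443603515625), (13.877498626708984, 43.04119873046875), 29.958059310913086) pca 120.4 [0.00354126 0.01260923] ends -49.3 0.043 [ 0.4812 -0.0112]
d [ 0.5762 -0.0307] r 0.0698 -56.5 n 77 mean [ 0.5765 -0.0306] ((577.0283813476562, -31.03831672668457), (42.90019226074219, 12.623916625976562), 21.216848373413086) pca -159.8 [0.00371818 0.01246123] ends 19.7 0.043 [ 0.576  -0.0307]
mean of dots [0.53774019 0.02742776]
```

Dots and bars agree within 1 mm (42–44 × 12 mm, radius 70 mm). Blower centre is (0.5377, 0.0274), yaw about −11.2°, so a is upper left, b lower left, c lower right and d upper right. Going to knob a: closing direction 84.5°, so spin +0.35.

```bash
python3 -m crank '[[[0.45,0.04,-0.05,0,0.04],[0.45,0.08,-0.1,0,0.09],[0.45,0.12,-0.15,0,0.14],[0.45,0.16,-0.2,0,0.19],[0.45,0.2,-0.25,0,0.24],[0.45,0.24,-0.3,0,0.29],[0.45,0.28,-0.35,0,0.33],[0.45,0.32,-0.4,0,0.35]]]' 60
python3 -m crank '[[[0.45,0.027,-0.052,0,0],[0.45,0.027,-0.052,-0.01,0],[0.45,0.027,-0.052,-0.02,0]]]'
cat > st.py <<'E'
from h import *
from scipy.spatial.transform import Rotation as Ro
s=r.state();y=Ro.from_rotvec(s['eef_rot']).as_matrix()[:,1]
print('t',round(s['t'],3),'p',np.round(s['tcp_pos'],4),'psi',np.arctan2(y[1],y[0]).round(4),'F',np.round(s['force'],2),'T',np.round(s['torque'],3),'gap',round(float(s['finger_gap']),3),'ff',round(float(s['finger_force']),1),'q',np.round(s['q'],2),'v6',s['joint_velocities'][5].round(3))
E
python3 st.py
```

```text
t: 1.15
tcp_pos: [0.5628, 0.1257, 0.227]
eef_rot: [-0.154, -3.138, 0.0]
force: [1.3, 0.7, 0.1]
finger_gap: 0.452
finger_force: 0.0
t: 1.52
tcp_pos: [0.5886, 0.0757, 0.2062]
eef_rot: [-0.156, -3.137, -0.0]
force: [0.1, 1.4, -0.4]
finger_gap: 0.454
finger_force: 0.0
t 1.525 p [0.5886 0.0757 0.2062] psi 1.4714 F [ 0.12  1.39 -0.38] T [ 0.005 -0.016 -0.005] gap 0.454 ff 0.0 q [-0.    0.2   1.43  0.    1.52 -1.47] v6 0.0
```

```bash
python3 -m crank '[[[0.45,0.0073,-0.0094,-0.01,0],[0.45,0.0073,-0.0094,-0.035,0],[0.45,0.0073,-0.0094,-0.048,0],[0.45,0.0073,-0.0094,-0.048,0]]]'; python3 st.py; python3 -c "
from h import *
save('side','s1.png',(215,140,375,280),5)"
```

```text
t: 2.02
tcp_pos: [0.5957, 0.0666, 0.1583]
eef_rot: [-0.154, -3.136, 0.0]
force: [-1.2, -0.9, 0.5]
finger_gap: 0.453
finger_force: 0.0
t 2.025 p [0.5957 0.0666 0.1583] psi 1.4727 F [-1.19 -0.95  0.55] T [-0.04   0.02  -0.045] gap 0.453 ff 0.0 q [-0.02  0.23  1.48 -0.    1.43 -1.49] v6 0.0
```

View pics/s1.png

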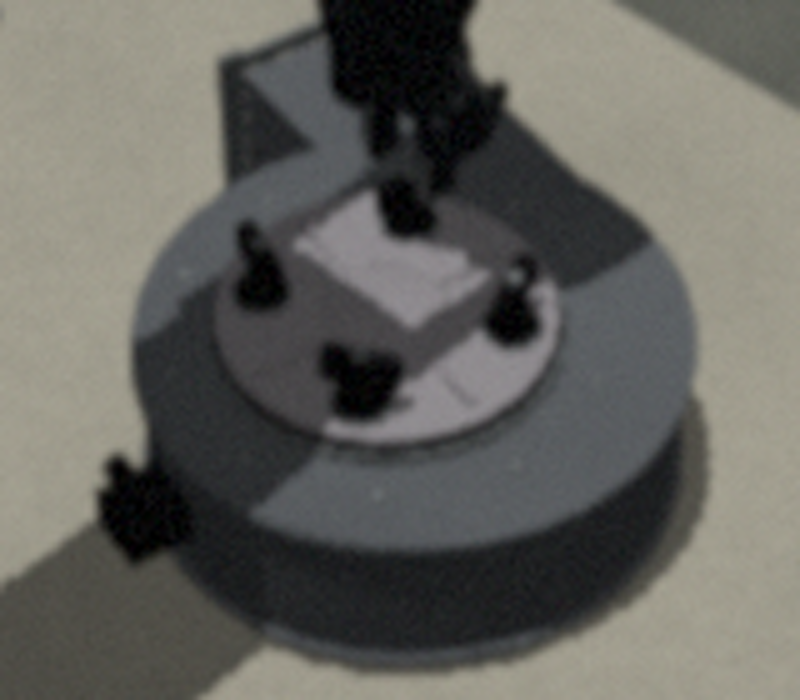

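The fingers, at about (410,130), straddle knob a's bar (405,205) without touching anything. Closing and taking the first turn.

```bash
python3 -m crank '[[[0,0,0,0,0],[0,0,0,0,0],[0,0,0,0,0]]]' 80 >/dev/null; python3 st.py
python3 -m crank '[[[0,0,0,0,-0.06],[0,0,0,0,-0.12]]]' >/dev/null; python3 st.py
python3 -m crank '[[[0,0,0,0,-0.06]]]' >/dev/null; python3 st.py
python3 -m crank '[[[0,0,0,0,-0.06]]]' >/dev/null; python3 st.py
```

```text
t 2.45 p [0.5969 0.0661 0.1608] psi 1.4719 F [ 0.49 -0.85  6.11] T [-0.104 -0.044 -0.008] gap 0.001 ff 3.1 q [-0.02  0.23  1.48 -0.    1.43 -1.49] v6 -0.0
t 2.7 p [0.5969 0.0662 0.1608] psi 1.3501 F [ 0.71 -0.26  8.48] T [-0.031  0.005  0.058] gap -0.006 ff 4.5 q [-0.02  0.23  1.48 -0.    1.43 -1.37] v6 0.478
t 2.825 p [0.5969 0.0662 0.1608] psi 1.2901 F [ 0.41 -0.01  8.82] T [-0.077  0.028  0.035] gap -0.001 ff 4.5 q [-0.02  0.23  1.48 -0.    1.43 -1.31] v6 0.476
t 2.95 p [0.5969 0.0662 0.1608] psi 1.2301 F [-0.33 -0.16  9.71] T [-0.022 -0.049  0.038] gap 0.003 ff 4.5 q [-0.02  0.23  1.48 -0.    1.43 -1.25] v6 0.477
```

The fingers shut to zero with almost no torque, so the bar isn't between them. Looking before I go on.

```bash
python3 -c "
from h import *
d=save('side','s2.png',(255,140,335,210),9)
def pr(p):
    c=d['world_to_cam'][:3,:3]@p+d['world_to_cam'][:3,3]
    q=cv2.projectPoints(np.array([[c[0],-c[1],-c[2]]]),np.zeros(3),np.zeros(3),d['mtx'],d['D'])[0].ravel();return ((q-[255,140])*9).round()
for n,p in dict(tcp=[.5969,.0662,.1608],tip=[.5969,.0662,.1418],atop=[.5959,.0663,.165],afoot=[.5959,.0663,.127],ctop=[.4795,-.0115,.165],cfoot=[.4795,-.0115,.127],btop=[.4988,.0856,.165]).items(): print(n,pr(np.array(p)))
"
```

```text
tcp [374. 310.]
tip [373. 355.]
atop [371. 302.]
afoot [371. 390.]
ctop [283. 627.]
cfoot [284. 715.]
btop [100. 429.]
```

View pics/s2.png

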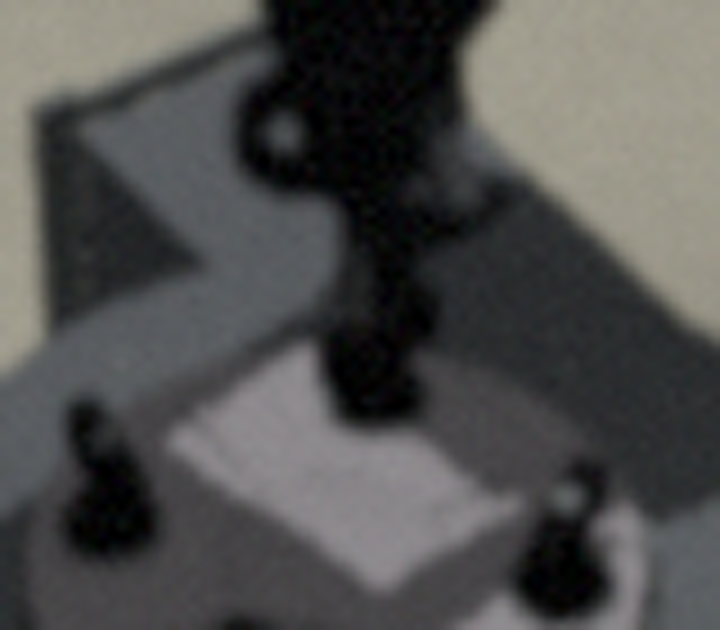

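The prediction puts knob a's top at (371,302), where the fingers end, but a dark bar end shows at (410,300) outside them. I'll lift clear and measure the fingertips and knob a in 3D.

```bash
python3 -m crank '[[[0.45,0,0,0.02,0],[0.45,0,0,0.055,0],[0.45,0,0,0.055,0]]]'; python3 st.py; python3 -c "
from h import *
d=save('side','s3.png',(255,120,335,210),8)
z=d['z_map'];v,u=np.mgrid[120:225,240:350];u=u.ravel();v=v.ravel()
o,R=ray(d,np.c_[u,v]);P=o+R*z[v,u][:,None]
for n,k in dict(a=(.5959,.0663),b=(.4988,.0856),c=(.4795,-.0115),d=(.5766,-.0308)).items():
  D=np.linalg.norm(P[:,:2]-k,axis=1)
  m=(D<.027)&(P[:,2]>.146)&(P[:,2]<.18);p=P[m,:2]
  w,V=np.linalg.eigh(np.cov(p.T));print(n,m.sum(),'top z',np.sort(P[m,2])[-5:].round(4),'mean',p.mean(0).round(4),'bar',np.degrees(np.arctan2(V[1,1],V[0,1])).round(1),(w**.5).round(4))
m=(np.linalg.norm(P[:,:2]-[.597,.066],axis=1)<.07)&(P[:,2]>.175)
i=np.argsort(P[m,2])[:400:25];print(P[m][i].round(4))
"
```

```text
t: 3.38
tcp_pos: [0.5972, 0.0662, 0.2174]
eef_rot: [0.529, 3.092, 0.001]
force: [0.2, 0.1, 0.2]
finger_gap: 0.449
finger_force: 0.0
t 3.375 p [0.5972 0.0662 0.2174] psi 1.2321 F [0.17 0.14 0.2 ] T [-0.041 -0.067  0.023] gap 0.449 ff 0.0 q [-0.02  0.2   1.39 -0.    1.54 -1.25] v6 -0.001
a 101 top z [0.1658 0.1669 0.167  0.1673 0.1674] mean [0.593  0.0624] bar 171.5 [0.0035 0.0132]
b 86 top z [0.1665 0.1668 0.167  0.1677 0.1679] mean [0.4954 0.0809] bar 73.2 [0.0037 0.0135]
c 125 top z [0.1659 0.1665 0.1665 0.167  0.1672] mean [ 0.4771 -0.0152] bar 120.8 [0.0038 0.0129]
d 88 top z [0.167  0.1671 0.1672 0.1679 0.1701] mean [ 0.5728 -0.0352] bar -161.2 [0.0037 0.0139]
[[0.5939 0.0431 0.2198]
 [0.5962 0.0942 0.2301]
 [0.5845 0.0379 0.2361]
 [0.5937 0.0358 0.2421]
 [0.6007 0.0834 0.2477]
 [0.5789 0.0472 0.2548]
 [0.5772 0.042  0.2658]
 [0.583  0.0549 0.2717]
 [0.5725 0.0197 0.2754]
 [0.5873 0.0128 0.2805]
 [0.5812 0.046  0.2847]
 [0.5872 0.0095 0.2892]
 [0.5859 0.0118 0.2919]
 [0.5915 0.0815 0.2951]
 [0.5839 0.0066 0.2995]
 [0.5763 0.0485 0.3027]]
```

View pics/s3.png

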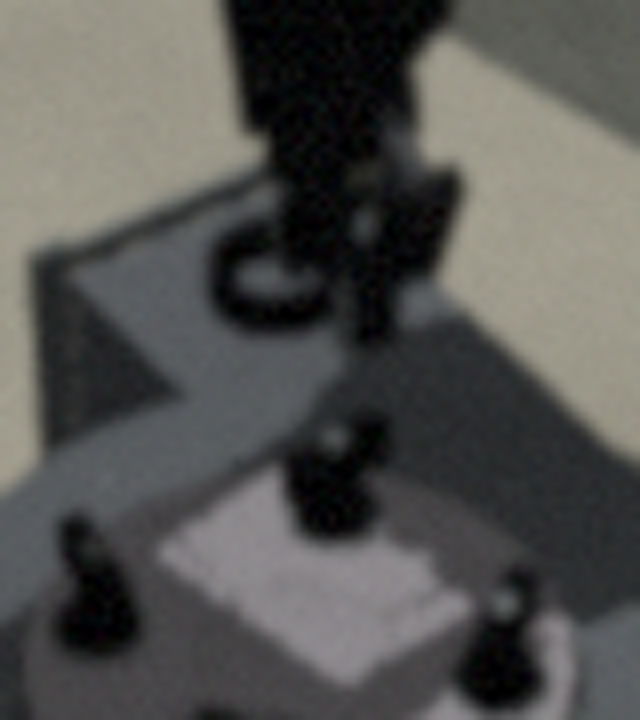

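Knob a is untouched (bar still at 172°). At 45% opening the visible fingertips are about level with the reported TCP, so they sat on top of the bar and I have to go about 17 mm deeper. Realigning and descending, checking force.

```bash
python3 -m crank '[[[0.45,-0.001,0,-0.02,0.1],[0.45,-0.001,0,-0.05,0.2],[0.45,-0.001,0,-0.062,0.2],[0.45,-0.001,0,-0.065,0.2]]]' >/dev/null; python3 st.py; python3 -m crank '[[[0.45,0,0,-0.003,0],[0.45,0,0,-0.005,0],[0.45,0,0,-0.005,0]]]'>/dev/null; python3 st.py
python3 -m crank '[[[0,0,0,0,0],[0,0,0,0,0],[0,0,0,0,0]]]' >/dev/null; python3 st.py
```

```text
t 3.925 p [0.5949 0.0662 0.1485] psi 1.4297 F [-0.37 -0.06  0.69] T [ 0.017 -0.023 -0.037] gap 0.447 ff 0.0 q [-0.02  0.24  1.49 -0.    1.41 -1.45] v6 -0.007
t 4.3 p [0.5953 0.0662 0.1444] psi 1.4317 F [ 0.75 -0.69  0.3 ] T [-0.066 -0.036  0.001] gap 0.447 ff 0.0 q [-0.02  0.24  1.5  -0.    1.4  -1.45] v6 -0.002
t 4.675 p [0.5952 0.0656 0.1447] psi 1.4317 F [-3.38 -5.67  5.69] T [-0.913  0.486  0.063] gap 0.119 ff 78.9 q [-0.02  0.24  1.5  -0.    1.4  -1.45] v6 -0.001
```

Gripped (gap ≈ 10 mm, 79 N). Now turning a in steps, reading torque while moving.

```bash
cat > tq.py <<'E'
from h import *
from scipy.spatial.transform import Rotation as Ro
s=r.state();y=Ro.from_rotvec(s['eef_rot']).as_matrix()[:,1]
print('t%.2f psi %.3f Tz %.3f  Txy %s F %s gap %.3f v6 %.2f q6 %.2f eff6 %.3f'%(s['t'],np.arctan2(y[1],y[0]),s['torque'][2],np.round(s['torque'][:2],2),np.round(s['force'],1),s['finger_gap'],s['joint_velocities'][5],s['q'][5],s['effort'][5]))
E
python3 -m crank '[[[0,0,0,0,-0.06]]]' >/dev/null; python3 tq.py
python3 -m crank '[[[0,0,0,0,-0.06]]]' >/dev/null; python3 tq.py
python3 -m crank '[[[0,0,0,0,-0.06]]]' >/dev/null; python3 tq.py
python3 -m crank '[[[0,0,0,0,-0.06]]]' >/dev/null; python3 tq.py
python3 -m crank '[[[0,0,0,0,-0.06]]]' >/dev/null; python3 tq.py
python3 -m crank '[[[0,0,0,0,-0.06]]]' >/dev/null; python3 tq.py
```

```text
t4.80 psi 1.371 Tz 0.336  Txy [-0.79  0.48] F [-2.4 -4.6  4.7] gap 0.117 v6 0.50 q6 -1.39 eff6 -2.117
t4.92 psi 1.310 Tz 0.375  Txy [-0.84  0.45] F [-2.7 -5.5  5.9] gap 0.115 v6 0.48 q6 -1.33 eff6 -1.266
t5.05 psi 1.250 Tz 0.356  Txy [-0.69  0.42] F [-1.9 -5.7  4.5] gap 0.115 v6 0.48 q6 -1.27 eff6 -1.230
t5.17 psi 1.190 Tz 0.401  Txy [-0.69  0.36] F [-2.6 -4.8  4. ] gap 0.122 v6 0.48 q6 -1.21 eff6 -1.229
t5.30 psi 1.130 Tz 0.374  Txy [-0.67  0.36] F [-2.1 -4.5  4.3] gap 0.115 v6 0.48 q6 -1.15 eff6 -1.229
t5.42 psi 1.070 Tz 0.372  Txy [-0.62  0.3 ] F [-1.6 -4.   4.8] gap 0.117 v6 0.48 q6 -1.09 eff6 -1.228
```

Joint-6 effort is a very clean signal: a steady −1.229 while loose. I keep the same speed and watch it rise.

```bash

python3 -m crank '[[[0,0,0,0,-0.06]]]' >/dev/null; python3 tq.py
python3 -m crank '[[[0,0,0,0,-0.06]]]' >/dev/null; python3 tq.py
python3 -m crank '[[[0,0,0,0,-0.06]]]' >/dev/null; python3 tq.py
python3 -m crank '[[[0,0,0,0,-0.06]]]' >/dev/null; python3 tq.py
```

```text
t5.55 psi 1.010 Tz 0.327  Txy [-0.58  0.25] F [-1.2 -4.4  4.4] gap 0.119 v6 0.48 q6 -1.03 eff6 -1.228
t5.67 psi 0.950 Tz 0.337  Txy [-0.53  0.19] F [-1.7 -3.7  4.5] gap 0.119 v6 0.48 q6 -0.97 eff6 -1.228
t5.80 psi 0.890 Tz 0.365  Txy [-0.53  0.15] F [-0.7 -3.8  4.3] gap 0.116 v6 0.48 q6 -0.91 eff6 -1.226
t5.92 psi 0.830 Tz 0.328  Txy [-0.51  0.13] F [-0.  -3.   4.5] gap 0.118 v6 0.48 q6 -0.85 eff6 -1.227
```

```bash

python3 -m crank '[[[0,0,0,0,-0.06]]]' >/dev/null; python3 tq.py
python3 -m crank '[[[0,0,0,0,-0.06]]]' >/dev/null; python3 tq.py
python3 -m crank '[[[0,0,0,0,-0.06]]]' >/dev/null; python3 tq.py
python3 -m crank '[[[0,0,0,0,-0.06]]]' >/dev/null; python3 tq.py
```

```text
t6.05 psi 0.770 Tz 0.368  Txy [-0.42  0.05] F [-0.4 -3.7  3.3] gap 0.120 v6 0.48 q6 -0.79 eff6 -1.227
t6.17 psi 0.710 Tz 0.340  Txy [-0.49 -0.04] F [-1.  -2.6  3.3] gap 0.118 v6 0.48 q6 -0.73 eff6 -1.227
t6.30 psi 0.650 Tz 0.419  Txy [-0.39 -0.09] F [ 1.4 -3.2  4.1] gap 0.119 v6 0.48 q6 -0.67 eff6 -1.226
t6.42 psi 0.590 Tz 0.370  Txy [-0.44 -0.13] F [ 0.1 -2.9  3.3] gap 0.121 v6 0.48 q6 -0.61 eff6 -1.211
```

```bash

python3 -m crank '[[[0,0,0,0,-0.06]]]' >/dev/null; python3 tq.py
python3 -m crank '[[[0,0,0,0,-0.06]]]' >/dev/null; python3 tq.py
python3 -m crank '[[[0,0,0,0,-0.06]]]' >/dev/null; python3 tq.py
```

```text
t6.55 psi 0.530 Tz 0.329  Txy [-0.4  -0.16] F [ 0.9 -2.3  3.9] gap 0.116 v6 0.48 q6 -0.55 eff6 -1.196
t6.67 psi 0.470 Tz 0.399  Txy [-0.42 -0.21] F [-0.4 -3.9  3.8] gap 0.121 v6 0.48 q6 -0.49 eff6 -1.180
t6.80 psi 0.410 Tz 0.377  Txy [-0.37 -0.3 ] F [ 1.3 -2.6  3.4] gap 0.117 v6 0.48 q6 -0.43 eff6 -1.162
```

```bash

for i in 1 2; do python3 st.py | cut -c1-200; done
python3 -m crank '[[[0,0,0,0,-0.02]]]' >/dev/null; python3 tq.py
python3 -m crank '[[[0,0,0,0,-0.02]]]' >/dev/null; python3 tq.py
python3 -m crank '[[[0,0,0,0,-0.02]]]' >/dev/null; python3 tq.py
python3 -m crank '[[[0,0,0,0,-0.02]]]' >/dev/null; python3 tq.py
python3 -m crank '[[[0,0,0,0,-0.02]]]' >/dev/null; python3 tq.py
```

```text
t 6.8 p [0.5955 0.0659 0.1447] psi 0.4101 F [ 1.32 -2.57  3.42] T [-0.375 -0.295  0.377] gap 0.117 ff 78.7 q [-0.02  0.24  1.5  -0.    1.4  -0.43] v6 0.476
t 6.8 p [0.5955 0.0659 0.1447] psi 0.4101 F [ 1.32 -2.57  3.42] T [-0.375 -0.295  0.377] gap 0.117 ff 78.7 q [-0.02  0.24  1.5  -0.    1.4  -0.43] v6 0.476
t6.92 psi 0.391 Tz 0.396  Txy [-0.62 -0.28] F [ 0.1 -3.4  5.3] gap 0.118 v6 0.14 q6 -0.41 eff6 0.657
t7.05 psi 0.372 Tz 0.395  Txy [-0.64 -0.36] F [ 0.7 -3.5  6. ] gap 0.117 v6 0.16 q6 -0.39 eff6 -0.070
t7.17 psi 0.352 Tz 0.397  Txy [-0.57 -0.36] F [ 0.7 -4.   4.9] gap 0.116 v6 0.16 q6 -0.37 eff6 -0.089
t7.30 psi 0.332 Tz 0.453  Txy [-0.67 -0.42] F [ 0.9 -3.7  5.9] gap 0.116 v6 0.16 q6 -0.35 eff6 -0.083
t7.42 psi 0.312 Tz 0.383  Txy [-0.61 -0.45] F [ 1.1 -3.5  5.9] gap 0.117 v6 0.16 q6 -0.33 eff6 -0.077
```

Effort follows load minus a velocity term. It starts rising at ψ≈0.645 and is now +0.09 (torque sensor about +0.06), so knob a is snug at ψ=0.312. On to knob c (ψ 0.534).

```bash
python3 -m crank '[[[0.45,0,0,0,0],[0.45,0,0,0,0],[0.45,0,0,0.025,0],[0.45,-0.01,-0.007,0.045,0.02],[0.45,-0.06,-0.04,0.045,0.12],[0.45,-0.1,-0.067,0.045,0.2],[0.45,-0.116,-0.0775,0.045,0.222],[0.45,-0.116,-0.0775,0.045,0.222]]]' >/dev/null; python3 st.py; python3 -m crank '[[[0.45,0,0,0,0]]]'>/dev/null; python3 st.py
```

```text
t 8.425 p [ 0.4782 -0.012   0.1898] psi 0.5334 F [-0.4  -0.44  0.59] T [0.011 0.014 0.029] gap 0.448 ff 0.0 q [-0.19 -0.04  1.71 -0.    1.47 -0.72] v6 0.04
t 8.55 p [ 0.4795 -0.0111  0.1893] psi 0.5339 F [ 0.8   1.02 -0.18] T [-0.008 -0.027  0.019] gap 0.45 ff 0.0 q [-0.18 -0.03  1.71  0.    1.47 -0.72] v6 0.001
```

```bash
python3 -m crank '[[[0.45,0,0,-0.03,0],[0.45,0,0,-0.045,0],[0.45,0,0,-0.045,0],[0,0,0,-0.045,0],[0,0,0,-0.045,0],[0,0,0,-0.045,0]]]' >/dev/null; python3 st.py
python3 -m crank '[[[0,0,0,0,-0.06],[0,0,0,0,-0.12],[0,0,0,0,-0.18]]]' >/dev/null; python3 tq.py
python3 -m crank '[[[0,0,0,0,-0.06]]]' >/dev/null; python3 tq.py
python3 -m crank '[[[0,0,0,0,-0.06]]]' >/dev/null; python3 tq.py
python3 -m crank '[[[0,0,0,0,-0.06]]]' >/dev/null; python3 tq.py
python3 -m crank '[[[0,0,0,0,-0.06]]]' >/dev/null; python3 tq.py
```

```text
t 9.3 p [ 0.4791 -0.0116  0.1452] psi 0.5339 F [-8.66 -2.81  7.52] T [-0.398  1.25  -0.119] gap 0.115 ff 78.8 q [-0.18 -0.01  1.77 -0.    1.37 -0.72] v6 -0.0
t9.68 psi 0.352 Tz 0.310  Txy [-0.37  0.88] F [-6.5 -1.8  7.1] gap 0.120 v6 0.48 q6 -0.54 eff6 -1.232
t9.80 psi 0.292 Tz 0.320  Txy [-0.31  0.8 ] F [-4.7 -2.8  7.4] gap 0.113 v6 0.48 q6 -0.48 eff6 -1.231
t9.93 psi 0.232 Tz 0.343  Txy [-0.31  0.73] F [-5.8 -1.2  6.7] gap 0.113 v6 0.48 q6 -0.42 eff6 -1.230
t10.05 psi 0.172 Tz 0.393  Txy [-0.33  0.58] F [-4.5 -2.3  6. ] gap 0.113 v6 0.48 q6 -0.36 eff6 -1.229
t10.18 psi 0.112 Tz 0.366  Txy [-0.32  0.54] F [-4.3 -2.6  5.6] gap 0.119 v6 0.48 q6 -0.30 eff6 -1.229
```

```bash
sed -i 's/v6 %.2f/v6 %.4f/;s/eff6 %.3f/eff6 %.4f/' tq.py
python3 -m crank '[[[0,0,0,0,-0.06]]]' >/dev/null; python3 tq.py
python3 -m crank '[[[0,0,0,0,-0.06]]]' >/dev/null; python3 tq.py
python3 -m crank '[[[0,0,0,0,-0.06]]]' >/dev/null; python3 tq.py
python3 -m crank '[[[0,0,0,0,-0.06]]]' >/dev/null; python3 tq.py
```

```text
t10.30 psi 0.052 Tz 0.319  Txy [-0.39  0.5 ] F [-2.6 -2.6  5.2] gap 0.119 v6 0.4760 q6 -0.24 eff6 -1.2280
t10.43 psi -0.008 Tz 0.329  Txy [-0.36  0.38] F [-2.6 -2.7  5.7] gap 0.118 v6 0.4764 q6 -0.18 eff6 -1.2276
t10.55 psi -0.068 Tz 0.330  Txy [-0.36  0.3 ] F [-1.5 -2.9  4.7] gap 0.117 v6 0.4766 q6 -0.12 eff6 -1.2268
t10.68 psi -0.128 Tz 0.347  Txy [-0.42  0.2 ] F [-0.8 -3.1  4.5] gap 0.116 v6 0.4770 q6 -0.06 eff6 -1.2264
```

```bash

python3 -m crank '[[[0,0,0,0,-0.06]]]' >/dev/null; python3 tq.py
python3 -m crank '[[[0,0,0,0,-0.06]]]' >/dev/null; python3 tq.py
python3 -m crank '[[[0,0,0,0,-0.06]]]' >/dev/null; python3 tq.py
python3 -m crank '[[[0,0,0,0,-0.06]]]' >/dev/null; python3 tq.py
```

```text
t10.80 psi -0.188 Tz 0.362  Txy [-0.47  0.06] F [-1.5 -2.   4.9] gap 0.113 v6 0.4758 q6 0.00 eff6 -1.2159
t10.93 psi -0.248 Tz 0.407  Txy [-0.5   0.04] F [-0.6 -1.6  3.5] gap 0.117 v6 0.4761 q6 0.06 eff6 -1.2045
t11.05 psi -0.308 Tz 0.417  Txy [-0.53 -0.05] F [-0.4 -2.9  5. ] gap 0.117 v6 0.4763 q6 0.12 eff6 -1.1851
t11.18 psi -0.368 Tz 0.393  Txy [-0.49 -0.12] F [-0.9 -1.5  3.7] gap 0.120 v6 0.4771 q6 0.18 eff6 -1.1669
```

Knob c's contact onset was ψ≈−0.145. Now at −0.368, about +0.06–0.09, so it is snug. On to knob b (ψ −0.314).

```bash
python3 -m crank '[[[0.45,0,0,0,0],[0.45,0,0,0,0],[0.45,0,0,0.025,0],[0.45,0,0.01,0.045,0],[0.45,0.01,0.06,0.045,0.03],[0.45,0.0193,0.097,0.045,0.054],[0.45,0.0193,0.097,0.045,0.054],[0.45,0.0193,0.097,0.03,0.054]]]' >/dev/null; python3 st.py
python3 -m crank '[[[0.45,0,0,-0.02,0],[0.45,0,0,-0.03,0],[0.45,0,0,-0.03,0],[0,0,0,-0.03,0],[0,0,0,-0.03,0],[0,0,0,-0.03,0]]]' >/dev/null; python3 st.py
python3 -m crank '[[[0,0,0,0,-0.06],[0,0,0,0,-0.12],[0,0,0,0,-0.18]]]' >/dev/null; python3 tq.py
python3 -m crank '[[[0,0,0,0,-0.06]]]' >/dev/null; python3 tq.py
python3 -m crank '[[[0,0,0,0,-0.06]]]' >/dev/null; python3 tq.py
python3 -m crank '[[[0,0,0,0,-0.06]]]' >/dev/null; python3 tq.py
python3 -m crank '[[[0,0,0,0,-0.06]]]' >/dev/null; python3 tq.py
```

```text
t 12.175 p [0.4988 0.0855 0.1742] psi -0.3112 F [-0.67  0.21 -0.11] T [-0.008 -0.036  0.023] gap 0.452 ff 0.0 q [ 0.02  0.03  1.68 -0.    1.43  0.33] v6 0.001
t 12.925 p [0.4989 0.0855 0.145 ] psi -0.3122 F [-0.66 -2.22  6.04] T [-0.321  0.014 -0.284] gap 0.116 ff 78.9 q [ 0.02  0.05  1.72 -0.    1.37  0.33] v6 -0.0
t13.30 psi -0.494 Tz 0.367  Txy [-0.52 -0.28] F [ 0.8 -3.9  5.1] gap 0.117 v6 0.4782 q6 0.51 eff6 -1.2231
t13.43 psi -0.554 Tz 0.390  Txy [-0.54 -0.33] F [ 1.7 -2.8  5.3] gap 0.117 v6 0.4778 q6 0.57 eff6 -1.2218
t13.55 psi -0.614 Tz 0.383  Txy [-0.6  -0.37] F [ 2.5 -2.8  5.4] gap 0.114 v6 0.4781 q6 0.63 eff6 -1.2219
t13.68 psi -0.674 Tz 0.396  Txy [-0.67 -0.47] F [ 3.7 -4.   5.2] gap 0.116 v6 0.4762 q6 0.69 eff6 -1.2220
t13.80 psi -0.734 Tz 0.430  Txy [-0.73 -0.48] F [ 3.6 -3.1  4.3] gap 0.114 v6 0.4778 q6 0.75 eff6 -1.2196
```

```bash

python3 -m crank '[[[0,0,0,0,-0.06]]]' >/dev/null; python3 tq.py
python3 -m crank '[[[0,0,0,0,-0.06]]]' >/dev/null; python3 tq.py
python3 -m crank '[[[0,0,0,0,-0.06]]]' >/dev/null; python3 tq.py
```

```text
t13.93 psi -0.794 Tz 0.359  Txy [-0.71 -0.58] F [ 3.  -3.7  4.4] gap 0.118 v6 0.4745 q6 0.81 eff6 -1.2202
t14.05 psi -0.854 Tz 0.412  Txy [-0.81 -0.59] F [ 3.4 -5.1  4.5] gap 0.114 v6 0.4788 q6 0.87 eff6 -1.2194
t14.18 psi -0.914 Tz 0.380  Txy [-0.81 -0.67] F [ 4.3 -4.6  5.3] gap 0.116 v6 0.4771 q6 0.93 eff6 -1.2186
```

```bash

python3 -m crank '[[[0,0,0,0,-0.06]]]' >/dev/null; python3 tq.py
python3 -m crank '[[[0,0,0,0,-0.06]]]' >/dev/null; python3 tq.py
python3 -m crank '[[[0,0,0,0,-0.06]]]' >/dev/null; python3 tq.py
python3 -m crank '[[[0,0,0,0,-0.06]]]' >/dev/null; python3 tq.py
```

```text
t14.30 psi -0.974 Tz 0.366  Txy [-0.93 -0.8 ] F [ 4.6 -6.1  4.5] gap 0.115 v6 0.4758 q6 0.99 eff6 -1.2182
t14.43 psi -1.034 Tz 0.403  Txy [-0.98 -0.79] F [ 4.9 -5.4  3.4] gap 0.119 v6 0.4759 q6 1.05 eff6 -1.2042
t14.55 psi -1.094 Tz 0.402  Txy [-1.04 -0.91] F [ 5.1 -6.6  3.5] gap 0.122 v6 0.4767 q6 1.11 eff6 -1.1925
t14.68 psi -1.154 Tz 0.406  Txy [-1.11 -0.83] F [ 5.2 -7.9  3.6] gap 0.118 v6 0.4770 q6 1.17 eff6 -1.1745
```

```bash

python3 -m crank '[[[0,0,0,0,-0.06]]]' >/dev/null; python3 tq.py
python3 -m crank '[[[0.45,0,0,0,0],[0.45,0,0,0,0],[0.45,0,0,0.025,0],[0.45,0.01,-0.01,0.045,0],[0.45,0.04,-0.06,0.045,-0.01],[0.45,0.07,-0.1,0.045,-0.016],[0.45,0.0777,-0.1163,0.045,-0.016],[0.45,0.0777,-0.1163,0.045,-0.016]]]' >/dev/null; python3 st.py
python3 -m crank '[[[0.45,0,0,-0.03,0],[0.45,0,0,-0.045,0],[0.45,0,0,-0.045,0],[0,0,0,-0.045,0],[0,0,0,-0.045,0],[0,0,0,-0.045,0]]]' >/dev/null; python3 st.py
```

```text
t14.80 psi -1.214 Tz 0.430  Txy [-1.23 -0.83] F [ 5.3 -8.2  3.6] gap 0.116 v6 0.4772 q6 1.23 eff6 -1.1557
t 15.8 p [ 0.5761 -0.0312  0.1886] psi -1.2289 F [ 0.03  1.03 -0.19] T [-0.037 -0.005  0.041] gap 0.446 ff 0.0 q [-0.19  0.17  1.49  0.    1.48  1.04] v6 0.02
t 16.55 p [ 0.5769 -0.0314  0.1455] psi -1.2281 F [ 1.14 -5.81  4.2 ] T [-0.978 -0.155  0.295] gap 0.115 ff 79.3 q [-0.19  0.19  1.55 -0.    1.39  1.04] v6 0.001
```

Knob b is snug at −1.214 (contact −0.985). Knob d is gripped.

```bash
python3 -m crank '[[[0,0,0,0,-0.06],[0,0,0,0,-0.12],[0,0,0,0,-0.18]]]' >/dev/null; python3 tq.py
python3 -m crank '[[[0,0,0,0,-0.06]]]' >/dev/null; python3 tq.py
python3 -m crank '[[[0,0,0,0,-0.06]]]' >/dev/null; python3 tq.py
python3 -m crank '[[[0,0,0,0,-0.06]]]' >/dev/null; python3 tq.py
python3 -m crank '[[[0,0,0,0,-0.06]]]' >/dev/null; python3 tq.py
```

```text
t16.93 psi -1.410 Tz 0.356  Txy [-1.14 -0.31] F [ 1.9 -7.7  4.3] gap 0.115 v6 0.4767 q6 1.22 eff6 -1.2222
t17.05 psi -1.470 Tz 0.365  Txy [-1.17 -0.28] F [ 1.5 -7.1  3.9] gap 0.118 v6 0.4771 q6 1.28 eff6 -1.2212
t17.18 psi -1.530 Tz 0.327  Txy [-1.24 -0.34] F [ 1.8 -7.9  4.3] gap 0.120 v6 0.4779 q6 1.34 eff6 -1.2210
t17.30 psi -1.590 Tz 0.396  Txy [-1.23 -0.27] F [ 1.2 -7.8  3.8] gap 0.111 v6 0.4781 q6 1.40 eff6 -1.2209
t17.43 psi -1.650 Tz 0.339  Txy [-1.37 -0.33] F [ 2.1 -8.4  3.1] gap 0.116 v6 0.4775 q6 1.46 eff6 -1.2209
```

```bash

python3 -m crank '[[[0,0,0,0,-0.06]]]' >/dev/null; python3 tq.py
python3 -m crank '[[[0,0,0,0,-0.06]]]' >/dev/null; python3 tq.py
python3 -m crank '[[[0,0,0,0,-0.06]]]' >/dev/null; python3 tq.py
python3 -m crank '[[[0,0,0,0,-0.06]]]' >/dev/null; python3 tq.py
```

```text
t17.55 psi -1.710 Tz 0.414  Txy [-1.33 -0.28] F [ 2.2 -8.8  3.6] gap 0.116 v6 0.4765 q6 1.52 eff6 -1.2208
t17.68 psi -1.770 Tz 0.420  Txy [-1.43 -0.28] F [ 2.2 -8.2  3. ] gap 0.120 v6 0.4766 q6 1.58 eff6 -1.2207
t17.80 psi -1.830 Tz 0.350  Txy [-1.47 -0.32] F [ 1.8 -9.1  3.7] gap 0.115 v6 0.4738 q6 1.64 eff6 -1.2207
t17.93 psi -1.890 Tz 0.330  Txy [-1.47 -0.33] F [ 0.8 -8.4  3.4] gap 0.115 v6 0.4773 q6 1.70 eff6 -1.2205
```

```bash

python3 -m crank '[[[0,0,0,0,-0.06]]]' >/dev/null; python3 tq.py
python3 -m crank '[[[0,0,0,0,-0.06]]]' >/dev/null; python3 tq.py
python3 -m crank '[[[0,0,0,0,-0.06]]]' >/dev/null; python3 tq.py
python3 -m crank '[[[0,0,0,0,-0.06]]]' >/dev/null; python3 tq.py
```

```text
t18.05 psi -1.950 Tz 0.368  Txy [-1.47 -0.38] F [ 2.3 -9.2  3.7] gap 0.114 v6 0.4774 q6 1.76 eff6 -1.2057
t18.18 psi -2.010 Tz 0.376  Txy [-1.52 -0.34] F [  0.7 -10.8   3.5] gap 0.117 v6 0.4754 q6 1.82 eff6 -1.1919
t18.30 psi -2.070 Tz 0.407  Txy [-1.56 -0.35] F [ 1.1 -9.9  3.6] gap 0.119 v6 0.4759 q6 1.88 eff6 -1.1760
t18.43 psi -2.130 Tz 0.427  Txy [-1.61 -0.31] F [  1.3 -10.3   3.7] gap 0.113 v6 0.4777 q6 1.94 eff6 -1.1583
```

Knob d is snug at −2.13 (contact −1.90), so all four are snug at 18 s. Second round starts with a: full target is contact + 0.65 rad, verified by torque.

```bash
python3 -m crank '[[[0.45,0,0,0,0],[0.45,0,0,0,0],[0.45,0,0,0.025,0],[0.45,0,0.01,0.045,0.18],[0.45,0.01,0.06,0.045,0.36],[0.45,0.018,0.09,0.045,0.54],[0.45,0.0185,0.0972,0.045,0.72],[0.45,0.0185,0.0972,0.045,0.9]]]' >/dev/null; python3 st.py
python3 -m crank '[[[0.45,0,0,0,0.18],[0.45,0,0,0,0.36],[0.45,0,0,0,0.54],[0.45,0,0,0,0.72],[0.45,0,0,0,0.9],[0.45,0,0,0,1.08],[0.45,0,0,0,1.26],[0.45,0,0,0,1.44]]]' >/dev/null
python3 -m crank '[[[0.45,0,0,0,0.102],[0.45,0,0,0,0.102]]]' >/dev/null; python3 st.py
```

```text
t 19.425 p [0.5946 0.0677 0.1892] psi -1.2201 F [-0.03 -0.01  0.19] T [-0.007  0.049 -0.019] gap 0.454 ff 0.0 q [-0.02  0.21  1.44  0.    1.49  1.2 ] v6 -1.436
t 20.675 p [0.5946 0.0667 0.1893] psi 0.314 F [ 0.2   1.19 -0.22] T [-0.032  0.045 -0.016] gap 0.448 ff 0.0 q [-0.02  0.21  1.44  0.    1.49 -0.33] v6 0.067
```

```bash
python3 -m crank '[[[0.45,0.0008,-0.0006,-0.03,0],[0.45,0.0008,-0.0006,-0.0445,0],[0.45,0.0008,-0.0006,-0.0445,0],[0,0.0008,-0.0006,-0.0445,0],[0,0.0008,-0.0006,-0.0445,0],[0,0.0008,-0.0006,-0.0445,0]]]' >/dev/null; python3 st.py
python3 -m crank '[[[0,0,0,0,-0.06]]]' >/dev/null; python3 tq.py
python3 -m crank '[[[0,0,0,0,-0.06]]]' >/dev/null; python3 tq.py
python3 -m crank '[[[0,0,0,0,-0.06]]]' >/dev/null; python3 tq.py
```

```text
t 21.425 p [0.5955 0.0659 0.1459] psi 0.3139 F [-4.79 -1.73  6.72] T [-0.177  0.813  0.261] gap 0.113 ff 78.9 q [-0.02  0.24  1.5  -0.    1.4  -0.33] v6 0.001
t21.55 psi 0.253 Tz 0.497  Txy [-0.13  0.72] F [-4.5 -1.8  6.5] gap 0.114 v6 0.5037 q6 -0.27 eff6 -2.0150
t21.68 psi 0.192 Tz 0.489  Txy [-0.17  0.67] F [-3.7 -0.5  7.1] gap 0.116 v6 0.4736 q6 -0.21 eff6 -1.1367
t21.80 psi 0.132 Tz 0.576  Txy [-0.14  0.61] F [-5.2 -1.3  6.4] gap 0.122 v6 0.4771 q6 -0.15 eff6 -1.0822
```

```bash

python3 -m crank '[[[0,0,0,0,-0.06]]]' >/dev/null; python3 tq.py
python3 -m crank '[[[0,0,0,0,-0.02]]]' >/dev/null; python3 tq.py
python3 -m crank '[[[0,0,0,0,-0.02]]]' >/dev/null; python3 tq.py
python3 -m crank '[[[0,0,0,0,-0.02]]]' >/dev/null; python3 tq.py
```

```text
t21.93 psi 0.072 Tz 0.527  Txy [-0.12  0.55] F [-4.6 -0.2  5.6] gap 0.114 v6 0.4761 q6 -0.09 eff6 -1.0623
t22.05 psi 0.053 Tz 0.571  Txy [-0.11  0.56] F [-4.4 -0.2  5.3] gap 0.116 v6 0.1409 q6 -0.07 eff6 0.6030
t22.18 psi 0.034 Tz 0.514  Txy [-0.15  0.54] F [-4.9 -0.   7. ] gap 0.114 v6 0.1580 q6 -0.05 eff6 0.0297
t22.30 psi 0.014 Tz 0.565  Txy [-0.14  0.46] F [-4.  -0.2  6.3] gap 0.113 v6 0.1590 q6 -0.03 eff6 0.0118
```

Both torque and effort show about 0.29 N m per rad of tool turn (the grip creeps a little), so a is now at about +0.18. I'll go a bit further by feel, in small steps.

```bash

python3 -m crank '[[[0,0,0,0,-0.02]]]' >/dev/null; python3 tq.py
python3 -m crank '[[[0,0,0,0,-0.02]]]' >/dev/null; python3 tq.py
python3 -m crank '[[[0,0,0,0,-0.02]]]' >/dev/null; python3 tq.py
python3 -m crank '[[[0,0,0,0,-0.02]]]' >/dev/null; python3 tq.py
python3 -m crank '[[[0,0,0,0,-0.02]]]' >/dev/null; python3 tq.py
```

```text
t22.43 psi -0.006 Tz 0.594  Txy [-0.13  0.49] F [-2.5  0.7  5.3] gap 0.114 v6 0.1613 q6 -0.01 eff6 0.0176
t22.55 psi -0.026 Tz 0.575  Txy [-0.18  0.47] F [-3.6 -0.7  5.7] gap 0.115 v6 0.1584 q6 0.01 eff6 0.0241
t22.68 psi -0.046 Tz 0.513  Txy [-0.15  0.51] F [-3.7 -0.1  5.6] gap 0.116 v6 0.1579 q6 0.03 eff6 0.0305
t22.80 psi -0.066 Tz 0.580  Txy [-0.16  0.41] F [-3.6 -0.6  5.2] gap 0.114 v6 0.1589 q6 0.05 eff6 0.0370
t22.93 psi -0.086 Tz 0.602  Txy [-0.12  0.37] F [-3.2 -0.3  6.1] gap 0.113 v6 0.1590 q6 0.07 eff6 0.0436
```

```bash

python3 -m crank '[[[0,0,0,0,-0.02]]]' >/dev/null; python3 tq.py
python3 -m crank '[[[0,0,0,0,-0.02]]]' >/dev/null; python3 tq.py
python3 -m crank '[[[0.45,0,0,0,0],[0.45,0,0,0,0],[0.45,0,0,0.025,0],[0.45,-0.01,-0.007,0.045,-0.04],[0.45,-0.06,-0.04,0.045,-0.14],[0.45,-0.1,-0.067,0.045,-0.242],[0.45,-0.116,-0.0774,0.045,-0.242],[0.45,-0.116,-0.0774,0.045,-0.242]]]' >/dev/null
python3 -m crank '[[[0.45,0,0,0,0]]]' >/dev/null;python3 st.py
python3 -m crank '[[[0.45,0,0,-0.03,0],[0.45,0,0,-0.044,0],[0.45,0,0,-0.044,0],[0,0,0,-0.044,0],[0,0,0,-0.044,0],[0,0,0,-0.044,0]]]' >/dev/null; python3 st.py
python3 -m crank '[[[0,0,0,0,-0.06]]]' >/dev/null; python3 tq.py
python3 -m crank '[[[0,0,0,0,-0.06]]]' >/dev/null; python3 tq.py
python3 -m crank '[[[0,0,0,0,-0.06]]]' >/dev/null; python3 tq.py
```

```text
t23.05 psi -0.106 Tz 0.569  Txy [-0.11  0.38] F [-3.2 -0.5  5.6] gap 0.115 v6 0.1580 q6 0.09 eff6 0.0502
t23.18 psi -0.126 Tz 0.560  Txy [-0.15  0.37] F [-3.7 -0.6  6.3] gap 0.110 v6 0.1604 q6 0.11 eff6 0.0566
t 24.3 p [ 0.4802 -0.0111  0.1898] psi -0.3675 F [ 0.95  1.05 -0.16] T [ 0.002 -0.048  0.023] gap 0.45 ff 0.0 q [-0.18 -0.03  1.71  0.    1.47  0.18] v6 -0.0
t 25.05 p [ 0.4798 -0.0113  0.1467] psi -0.3678 F [-2.12  1.45  5.66] T [0.244 0.389 0.18 ] gap 0.114 ff 78.7 q [-0.18 -0.01  1.77  0.    1.38  0.18] v6 -0.001
t25.18 psi -0.429 Tz 0.410  Txy [0.22 0.21] F [-1.8  2.2  4.9] gap 0.112 v6 0.5029 q6 0.24 eff6 -2.0467
t25.30 psi -0.489 Tz 0.466  Txy [0.23 0.11] F [-1.8  1.9  3.7] gap 0.109 v6 0.4781 q6 0.30 eff6 -1.1726
t25.43 psi -0.550 Tz 0.460  Txy [0.12 0.02] F [-0.6  1.3  4.5] gap 0.116 v6 0.4790 q6 0.36 eff6 -1.1185
```

```bash

python3 -m crank '[[[0,0,0,0,-0.06]]]' >/dev/null; python3 tq.py
python3 -m crank '[[[0,0,0,0,-0.06]]]' >/dev/null; python3 tq.py
python3 -m crank '[[[0,0,0,0,-0.06]]]' >/dev/null; python3 tq.py
python3 -m crank '[[[0,0,0,0,-0.03]]]' >/dev/null; python3 tq.py
python3 -m crank '[[[0,0,0,0,-0.02]]]' >/dev/null; python3 tq.py
python3 -m crank '[[[0,0,0,0,-0.02]]]' >/dev/null; python3 tq.py
python3 -m crank '[[[0,0,0,0,-0.02]]]' >/dev/null; python3 tq.py
```

```text
t25.55 psi -0.610 Tz 0.450  Txy [ 0.1  -0.01] F [0.4 1.7 3.4] gap 0.114 v6 0.4765 q6 0.43 eff6 -1.0987
t25.68 psi -0.670 Tz 0.507  Txy [ 0.07 -0.21] F [0.9 1.9 3.4] gap 0.113 v6 0.4760 q6 0.48 eff6 -1.0788
t25.80 psi -0.730 Tz 0.519  Txy [-0.1  -0.24] F [0.9 1.1 3.6] gap 0.112 v6 0.4781 q6 0.54 eff6 -1.0590
t25.93 psi -0.759 Tz 0.524  Txy [ 0.05 -0.28] F [1.3 0.9 6.8] gap 0.118 v6 0.2238 q6 0.57 eff6 0.2527
t26.05 psi -0.778 Tz 0.538  Txy [-0.04 -0.27] F [1.8 1.1 7.5] gap 0.116 v6 0.1538 q6 0.59 eff6 0.1839
t26.18 psi -0.798 Tz 0.504  Txy [-0.02 -0.35] F [1.9 0.3 6.7] gap 0.116 v6 0.1576 q6 0.61 eff6 0.0243
t26.30 psi -0.818 Tz 0.557  Txy [-0.06 -0.44] F [1.5 0.7 6.2] gap 0.113 v6 0.1579 q6 0.63 eff6 0.0245
```

```bash

python3 -m crank '[[[0,0,0,0,-0.02]]]' >/dev/null; python3 tq.py
python3 -m crank '[[[0,0,0,0,-0.02]]]' >/dev/null; python3 tq.py
python3 -m crank '[[[0,0,0,0,-0.02]]]' >/dev/null; python3 tq.py
python3 -m crank '[[[0,0,0,0,-0.02]]]' >/dev/null; python3 tq.py
python3 -m crank '[[[0,0,0,0,-0.02]]]' >/dev/null; python3 tq.py
```

```text
t26.43 psi -0.838 Tz 0.542  Txy [-0.08 -0.39] F [1.7 1.4 7.2] gap 0.113 v6 0.1591 q6 0.65 eff6 0.0291
t26.55 psi -0.858 Tz 0.544  Txy [-0.11 -0.41] F [2.7 1.2 7. ] gap 0.115 v6 0.1607 q6 0.67 eff6 0.0371
t26.68 psi -0.878 Tz 0.565  Txy [-0.17 -0.46] F [1.8 1.1 5.8] gap 0.112 v6 0.1570 q6 0.69 eff6 0.0441
t26.80 psi -0.898 Tz 0.585  Txy [-0.19 -0.49] F [3.1 0.7 5.8] gap 0.116 v6 0.1575 q6 0.71 eff6 0.0511
t26.93 psi -0.918 Tz 0.574  Txy [-0.16 -0.55] F [1.9 0.8 6.2] gap 0.114 v6 0.1595 q6 0.73 eff6 0.0576
```

c is at about +0.23, same as a. Now b.

```bash

python3 -m crank '[[[0.45,0,0,0,0],[0.45,0,0,0,0],[0.45,0,0,0.025,0],[0.45,0,0.01,0.045,-0.05],[0.45,0.01,0.06,0.045,-0.18],[0.45,0.0191,0.0968,0.045,-0.296],[0.45,0.0191,0.0968,0.045,-0.296],[0.45,0.0191,0.0968,0.03,-0.296]]]' >/dev/null; python3 st.py
python3 -m crank '[[[0.45,0,0,-0.02,0],[0.45,0,0,-0.029,0],[0.45,0,0,-0.029,0],[0,0,0,-0.029,0],[0,0,0,-0.029,0],[0,0,0,-0.029,0]]]' >/dev/null; python3 st.py
python3 -m crank '[[[0,0,0,0,-0.06]]]' >/dev/null; python3 tq.py
python3 -m crank '[[[0,0,0,0,-0.06]]]' >/dev/null; python3 tq.py
python3 -m crank '[[[0,0,0,0,-0.06]]]' >/dev/null; python3 tq.py
python3 -m crank '[[[0,0,0,0,-0.06]]]' >/dev/null; python3 tq.py
python3 -m crank '[[[0,0,0,0,-0.06]]]' >/dev/null; python3 tq.py
```

```text
t 27.925 p [0.4988 0.0851 0.1756] psi -1.2122 F [ 0.81  0.07 -0.12] T [ 0.029 -0.033  0.039] gap 0.449 ff 0.0 q [ 0.02  0.03  1.67 -0.    1.44  1.23] v6 0.002
t 28.675 p [0.499  0.0848 0.1475] psi -1.2141 F [-0.33 -5.33  4.89] T [-0.928  0.077  0.023] gap 0.116 ff 78.6 q [ 0.02  0.05  1.71 -0.    1.38  1.23] v6 0.001
t28.80 psi -1.275 Tz 0.434  Txy [-1.03  0.12] F [ 0.1 -6.3  4. ] gap 0.116 v6 0.5018 q6 1.29 eff6 -2.0255
t28.93 psi -1.336 Tz 0.493  Txy [-1.02  0.1 ] F [-0.8 -8.   5. ] gap 0.116 v6 0.4775 q6 1.35 eff6 -1.1618
t29.05 psi -1.396 Tz 0.525  Txy [-1.13  0.13] F [-0.9 -7.1  6. ] gap 0.111 v6 0.4767 q6 1.41 eff6 -1.1086
t29.18 psi -1.456 Tz 0.535  Txy [-1.16  0.11] F [-0.8 -7.1  6. ] gap 0.112 v6 0.4780 q6 1.47 eff6 -1.0890
t29.30 psi -1.516 Tz 0.533  Txy [-1.16  0.09] F [-0.9 -7.4  4.7] gap 0.118 v6 0.4751 q6 1.53 eff6 -1.0701
```

```bash

python3 -m crank '[[[0,0,0,0,-0.06]]]' >/dev/null; python3 tq.py
python3 -m crank '[[[0,0,0,0,-0.06]]]' >/dev/null; python3 tq.py
python3 -m crank '[[[0,0,0,0,-0.02]]]' >/dev/null; python3 tq.py
python3 -m crank '[[[0,0,0,0,-0.02]]]' >/dev/null; python3 tq.py
python3 -m crank '[[[0,0,0,0,-0.02]]]' >/dev/null; python3 tq.py
python3 -m crank '[[[0,0,0,0,-0.02]]]' >/dev/null; python3 tq.py
```

```text
t29.43 psi -1.576 Tz 0.524  Txy [-1.22  0.14] F [-1.4 -7.7  5.2] gap 0.116 v6 0.4763 q6 1.59 eff6 -1.0508
t29.55 psi -1.636 Tz 0.600  Txy [-1.28  0.09] F [-2.2 -8.6  5. ] gap 0.116 v6 0.4769 q6 1.65 eff6 -1.0316
t29.68 psi -1.655 Tz 0.523  Txy [-1.23  0.13] F [-1.2 -8.6  6.1] gap 0.116 v6 0.1425 q6 1.67 eff6 0.6342
t29.80 psi -1.674 Tz 0.555  Txy [-1.29  0.16] F [-1.5 -8.3  4.8] gap 0.112 v6 0.1577 q6 1.69 eff6 0.0605
t29.93 psi -1.694 Tz 0.588  Txy [-1.24  0.14] F [-2.2 -8.1  4.3] gap 0.116 v6 0.1605 q6 1.71 eff6 0.0426
t30.05 psi -1.714 Tz 0.552  Txy [-1.31  0.12] F [-1.6 -8.5  5. ] gap 0.113 v6 0.1586 q6 1.73 eff6 0.0484
```

```bash

python3 -m crank '[[[0,0,0,0,-0.02]]]' >/dev/null; python3 tq.py
python3 -m crank '[[[0,0,0,0,-0.02]]]' >/dev/null; python3 tq.py
python3 -m crank '[[[0,0,0,0,-0.02]]]' >/dev/null; python3 tq.py
python3 -m crank '[[[0.45,0,0,0,0],[0.45,0,0,0,0],[0.45,0,0,0.025,0],[0.45,0.01,-0.01,0.045,-0.05],[0.45,0.04,-0.06,0.045,-0.2],[0.45,0.07,-0.1,0.045,-0.356],[0.45,0.0777,-0.1163,0.045,-0.356],[0.45,0.0777,-0.1163,0.045,-0.356]]]' >/dev/null; python3 -m crank '[[[0.45,0,0,0,0]]]'>/dev/null; python3 st.py
```

```text
t30.18 psi -1.734 Tz 0.557  Txy [-1.31  0.14] F [-2.5 -9.2  4.6] gap 0.112 v6 0.1571 q6 1.75 eff6 0.0550
t30.30 psi -1.754 Tz 0.582  Txy [-1.3   0.12] F [-2.6 -9.2  5.4] gap 0.116 v6 0.1580 q6 1.77 eff6 0.0614
t30.43 psi -1.774 Tz 0.608  Txy [-1.37  0.12] F [-2.  -9.3  5.9] gap 0.115 v6 0.1592 q6 1.79 eff6 0.0679
t 31.55 p [ 0.5758 -0.03    0.1917] psi -2.1284 F [-0.94 -0.09 -0.22] T [-0.028  0.032 -0.026] gap 0.452 ff 0.0 q [-0.19  0.17  1.49  0.    1.48  1.94] v6 0.005
```

Knob b is at about +0.22. Now d.

```bash

python3 -m crank '[[[0.45,0.0008,-0.001,-0.03,0],[0.45,0.0008,-0.001,-0.045,0],[0.45,0.0008,-0.001,-0.045,0],[0,0.0008,-0.001,-0.045,0],[0,0.0008,-0.001,-0.045,0],[0,0.0008,-0.001,-0.045,0]]]' >/dev/null; python3 st.py
python3 -m crank '[[[0,0,0,0,-0.06]]]' >/dev/null; python3 tq.py
python3 -m crank '[[[0,0,0,0,-0.06]]]' >/dev/null; python3 tq.py
python3 -m crank '[[[0,0,0,0,-0.06]]]' >/dev/null; python3 tq.py
python3 -m crank '[[[0,0,0,0,-0.06]]]' >/dev/null; python3 tq.py
python3 -m crank '[[[0,0,0,0,-0.06]]]' >/dev/null; python3 tq.py
```

```text
t 32.3 p [ 0.5771 -0.0322  0.1479] psi -2.1297 F [-5.35 -2.85  6.5 ] T [-0.417  0.904  0.377] gap 0.114 ff 78.7 q [-0.19  0.19  1.55 -0.    1.4   1.94] v6 0.001
t32.42 psi -2.191 Tz 0.495  Txy [-0.44  0.92] F [-6.1 -2.4  7.2] gap 0.114 v6 0.5036 q6 2.00 eff6 -2.0479
t32.55 psi -2.252 Tz 0.513  Txy [-0.5   0.99] F [-6.3 -2.4  6.4] gap 0.112 v6 0.4756 q6 2.06 eff6 -1.1590
t32.67 psi -2.312 Tz 0.468  Txy [-0.52  1.02] F [-6.  -4.1  7.8] gap 0.112 v6 0.4772 q6 2.12 eff6 -1.1038
t32.80 psi -2.372 Tz 0.557  Txy [-0.57  1.11] F [-7.4 -3.8  8.2] gap 0.115 v6 0.4768 q6 2.18 eff6 -1.0850
t32.92 psi -2.432 Tz 0.512  Txy [-0.63  1.21] F [-7.5 -3.5  7.3] gap 0.114 v6 0.4775 q6 2.24 eff6 -1.0646
```

```bash

python3 -m crank '[[[0,0,0,0,-0.06]]]' >/dev/null; python3 tq.py
python3 -m crank '[[[0,0,0,0,-0.06]]]' >/dev/null; python3 tq.py
python3 -m crank '[[[0,0,0,0,-0.02]]]' >/dev/null; python3 tq.py
python3 -m crank '[[[0,0,0,0,-0.02]]]' >/dev/null; python3 tq.py
python3 -m crank '[[[0,0,0,0,-0.02]]]' >/dev/null; python3 tq.py
python3 -m crank '[[[0,0,0,0,-0.02]]]' >/dev/null; python3 tq.py
python3 -m crank '[[[0,0,0,0,-0.02]]]' >/dev/null; python3 tq.py
```

```text
t33.05 psi -2.492 Tz 0.555  Txy [-0.7   1.23] F [-8.2 -4.4  9.4] gap 0.115 v6 0.4763 q6 2.30 eff6 -1.0443
t33.17 psi -2.552 Tz 0.465  Txy [-0.72  1.31] F [-9.2 -4.   8.5] gap 0.112 v6 0.4775 q6 2.36 eff6 -1.0257
t33.30 psi -2.571 Tz 0.576  Txy [-0.66  1.29] F [-8.1 -4.   9.5] gap 0.113 v6 0.1399 q6 2.38 eff6 0.6401
t33.42 psi -2.590 Tz 0.575  Txy [-0.67  1.32] F [-9.2 -3.8  8.6] gap 0.108 v6 0.1600 q6 2.40 eff6 0.0667
t33.55 psi -2.610 Tz 0.553  Txy [-0.7   1.32] F [-10.1  -3.6   8.9] gap 0.113 v6 0.1593 q6 2.42 eff6 0.0489
t33.67 psi -2.630 Tz 0.582  Txy [-0.72  1.32] F [-9.6 -3.3  8.3] gap 0.115 v6 0.1592 q6 2.44 eff6 0.0548
t33.80 psi -2.650 Tz 0.605  Txy [-0.74  1.38] F [-9.9 -4.4  8.5] gap 0.118 v6 0.1592 q6 2.46 eff6 0.0615
```

```bash

python3 -m crank '[[[0,0,0,0,-0.02]]]' >/dev/null; python3 tq.py
python3 -m crank '[[[0.45,0,0,0,0],[0.45,0,0,0,0],[0.45,0,0,0.025,0],[0.45,0,0,0.06,0],[0.45,0,0.03,0.1,0],[0.45,-0.03,0.08,0.1,0.1],[0.45,-0.07,0.13,0.1,0.2],[0.45,-0.12,0.18,0.1,0.3]]]' >/dev/null
python3 -m crank '[[[0.45,-0.05,0.05,0,0.1],[0.45,-0.1,0.1,0,0.2],[0.45,-0.14,0.15,0,0.3],[0.45,-0.14,0.2,0,0.3],[0.45,-0.14,0.25,0,0.3],[0.45,-0.14,0.25,0,0.3]]]' >/dev/null; python3 st.py
python3 -c "
from h import *
for cam in ('top','side'):
  P=[]
  for i in range(3):
    d=vision.read_camera(cam) if i else save(cam,cam+'_end.png')
    z=d['z_map'];v,u=np.nonzero(z);o,R=ray(d,np.c_[u,v]);P.append(o+R*z[v,u][:,None])
  P=np.vstack(P)
  ext={'a':-.126,'b':-1.774,'c':-.918,'d':-2.67}
  for n,k in dict(a=(.5959,.0663),b=(.4988,.0856),c=(.4795,-.0115),d=(.5766,-.0308)).items():
    D=np.linalg.norm(P[:,:2]-k,axis=1);p=P[(D<.027)&(P[:,2]>.149)&(P[:,2]<.18),:2]
    if len(p)<20: print(n,len(p));continue
    w,V=np.linalg.eigh(np.cov(p.T));b=np.degrees(np.arctan2(V[1,1],V[0,1]));lag=(b-90-np.degrees(ext[n])+90)%180-90
    print(cam,n,len(p),p.mean(0).round(4),(w**.5).round(4),'bar',b.round(1),'lag deg',lag.round(1))
"
```

```text
t33.92 psi -2.670 Tz 0.649  Txy [-0.78  1.41] F [-9.7 -4.1  8.6] gap 0.116 v6 0.1595 q6 2.48 eff6 0.0680
t 35.675 p [0.3231 0.3938 0.2461] psi -2.0664 F [-0.16 -0.22 -1.16] T [-0.052  0.023  0.006] gap 0.45 ff 0.0 q [0.73 0.01 1.55 0.   1.58 2.8 ] v6 -0.043
top a 236 [0.5958 0.0656] [0.0037 0.0124] bar 83.5 lag deg 0.7
top b 226 [0.4989 0.0852] [0.0036 0.0124] bar 168.9 lag deg 0.5
top c 233 [ 0.4805 -0.0112] [0.0038 0.0127] bar -142.1 lag deg 0.5
top d 227 [ 0.5768 -0.0308] [0.0036 0.0127] bar 118.9 lag deg 1.9
side a 254 [0.5929 0.0626] [0.0037 0.0134] bar 83.6 lag deg 0.8
side b 303 [0.4961 0.0819] [0.0038 0.013 ] bar 169.1 lag deg 0.7
side c 230 [ 0.475  -0.0165] [0.0036 0.0135] bar -142.0 lag deg 0.6
side d 324 [ 0.574  -0.0343] [0.0037 0.0125] bar 118.6 lag deg 1.6
```

View pics/side_end.png

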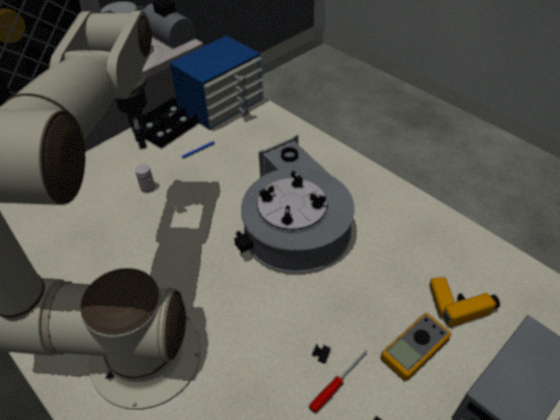

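The knobs follow the tool angles to within 2°, so there was no slip. By angle all four are at about +0.30 N m above drag and by torque about +0.22, both inside 0.20–0.32. The picture shows the tape roll, multimeter, thermometer, screwdriver, spare knob, capacitor and marker undisturbed and the arm clear. Handing in.

```bash
python3 -c "
from station import r
print(r.hand_in())"
```

```text
the job is handed in; nothing more can be done
None
```

I tightened all four knobs crosswise (a, c, b, d), first to snug and then to about 0.22–0.31 N m above the drag (target 0.20–0.32), disturbed nothing else on the bench, and handed in at about 36 s; the hand-in returned no verdict.

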